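# Tip the spent batteries out of the desk barrow

## Robot

A 6-joint arm with a two-finger parallel gripper is mounted at the origin on the work surface. World frame = base frame: x ahead of the robot, y to its left, z up, the work surface at z = 0. Lengths are in m, angles in rad, forces in N, time in s.
With the tool pointing down it reaches from about 0.275 to 0.975 m from the base axis. Payload 8.4 kg.
Tool frame: the origin (TCP) lies at the very end of the fingers, on their centre line; the grasp point (between the pads) lies 19 mm behind it (bot.tcp_to_grasp is the distance from the TCP to the grasp point, in m); z points along the fingers, y is the direction in which the jaws open and shut (so a half turn about z gives the same grasp; the last joint's range is limited). The gripper opens to 92 mm and grips with 3 to 60 N. Pads are 20 mm wide; open, the fingers measure 128 mm over their backs; the gripper's body (75 mm by 189 mm) begins 69 mm behind the grasp point.
Start: joints at [1.321, 0.353, 1.633, -0, 1.155, -0.002], TCP at [0.153, 0.606, 0.215] pointing down, gripper open.
Joint ranges: [-2.63, 2.63], [-0.92, 2.1], [0.06, 2.66], [-1.3, 4.44], [0, 2.69], [-3.02, 3.02]. Speed limits (rad/s): [2.22, 2.22, 2.79, 3.14, 3.14, 3.14].

## Interface

Orientations are given as [roll, pitch, yaw] about the fixed x, y, z axes, in that order (R = Rz(yaw) Ry(pitch) Rx(roll)).
In Python, from rig import bot gives the robot as it stands. The module is installed in compiled form; this text tells all that it offers.
- The arm moves only by the tool play_rows, never from a script. Its argument "plan" is text: rows parted by semicolons, each of 4 numbers parted by spaces: the shift along the world's x, y, z in m, then the turn about the world's z in units of 10 degrees (1.0 is 10 degrees). A call has 1 to 12 rows; each row is the pose to reach, as a shift and turn from the pose commanded when the call began; what a row does not reach only later rows make up. A row lasts 1/8 s, in which the tool goes at most 62.5 mm and 10.7 degrees, less where a joint would pass 70% of its speed; a pose out of reach is approached as far as the arm can. A call with a gripper value outside its range is refused whole. "grip" is the opening, from -1 (shut) to 1 (fully open), set as the call begins (left out, the last holds). The fingers move at their own pace and stop on an object; "newtons" is the grip in N (left out, the last holds). Time passes only in rows, so rows that repeat a pose let the fingers close. It gives the time, the measured TCP pose, the force and the opening at its end, in the units of the state.
- bot.state(): the state, without advancing time (a new reading comes with each control period).
- bot.camera(name): name is "scene" or "side" or "wrist"; returns a dict with "pixels" (420x560x3 uint8, blue, green, red), "intrinsics" (3x3 intrinsics, pixels), "dist" ([k1, k2, p1, p2, k3] as OpenCV has them; the pictures are not rectified), "rvec" (rotation vector, rad) and "tvec" (3), from world to camera coordinates, as OpenCV has them; the wrist camera has in their place "hand_eye" (4x4, takes a point from camera to tool coordinates, whose origin is the TCP and whose axes are the flange's). Camera axes: x right, y down, z forward; pixel columns grow to the right and rows downward; lengths in m; the calibration is good to about 2 mm. A picture is of the moment at which its call begins: read the wrist's pose just before it. There is no depth.
- bot.sign_off(): hands the job in, once; it reports no verdict.
The state is a dict: "clock": time; "q": joint angles; "dq": joint speeds; "joint_torque": joint torques, N m; "tcp_pos": TCP position; "orientation": TCP orientation; "wrist_force": force on the tool from outside, world axes, zero at the start; "torque": the same for the moment, N m; "width": finger opening in m.
Only numpy, scipy, OpenCV 4.12 (cv2) and the standard library are available. Lean on these libraries where they do the work, as an engineer would, in place of code of your own. Each camera call takes 0.05 s, during which the arm holds its last target. There are 200 camera calls.

## Task

The stereo's two spent batteries lie in the little two-wheeled desk barrow. Lift the barrow by its crossbar so that it tips forward over its wheels and both batteries roll out into the tray in front of it, then lower it gently (do not let it drop) back onto its feet, empty and about where it stood, and let go. Leave the remote control, the mug and the book where they are.

Things in the scene. Friction and masses are not known exactly. Their poses are not given: they have to be found in the camera images.
- barrow: Loose desk barrow of plywood and dark steel, about 0.67 kg empty, 138 mm wide. Origin: on the desk midway between the wheels, below the axle. Own x points forward (tipping direction, from crossbar to wheels), y left, z up. Tub: flat floor at z 60 from x -105 to -20, 72 wide inside; rear wall (outer face x -110) and sides up to z 110. It stands on its wheels and two feet at x -100.
- axle (a point): Middle of the axle, at x 0, z 40 mm in the barrow's frame. Two rubber wheels (radius 40, 14 thick) turn freely on it, so the barrow can roll. Turned forward about the axle by about 65 degrees (1.13 rad) the tub empties surely; below 38 degrees nothing comes out.
- lip (a point): Middle of the front lip of the tub, at x 50, z 115 mm in the barrow's frame. The nose slopes up to it at 38 degrees from the front of the tub's floor. With the barrow tipped by 65 degrees the lip is about 25 mm above the desk and 89 mm ahead of the axle.
- crossbar (a point): Middle of the barrow's crossbar, a round horizontal steel bar of 16 mm diameter along the barrow's y, at x -185, z 100 mm in the barrow's frame. 82 mm of bar is free between the shafts; the tub's rear wall is 75 mm in front of it and nothing is behind it. It can turn in the fingers that pinch it.
- tray: Grey open tray, fixed to the desk, 160 (x) by 170 (y) mm, walls 5, floor 4 thick. Origin at the centre of its underside; own x points away from the barrow. The wall on the barrow's side is 20 high, the others 45. The barrow faces the low wall within about 5 degrees, wheels 8 to 22 mm short of it: near enough for the nose to reach over the tray when tipped.
- cell0: Spent D battery, cylinder 34 mm diameter and 61 long, about 140 g, black with a copper band. Origin at its centre, own y along its length. It starts lying across the tub's floor, the rear one of two.
- cell1: The same battery, the front one of two in the tub.
- remote: Bystander: grey remote control lying flat, 48 (x) by 170 (y) by 20 mm high, origin at the centre of its underside.
- mug: Bystander: white mug, 80 mm diameter, 90 high, handle at its +y, origin at the centre of its underside.
- book: Bystander: blue hardback lying flat, 150 (x) by 210 (y) by 26 mm high, origin at the centre of its underside.
Things that resemble listed ones, but are neither listed nor needed, are in the scene too. What is shaped like the cell1 but pink or turquoise is not meant. What is shaped like the cell0 but pink is not meant.

How it is judged:
On the way, in this order (a step that is already met when the one before it is completed fails the run):
1. the barrow is tipped forward over its wheels by more than 20 degrees with both batteries still in the tub (angle between barrow's own z axis and vertical above 0.35 rad and x of cell0 in the frame of barrow between -0.11 and 0.04 m and y of cell0 in the frame of barrow between -0.04 and 0.04 m and z of cell0 in the frame of barrow between 0.06 and 0.13 m and x of cell1 in the frame of barrow between -0.11 and 0.04 m and y of cell1 in the frame of barrow between -0.04 and 0.04 m and z of cell1 in the frame of barrow between 0.06 and 0.13 m), for 0.05 s.
2. both batteries are in the tray while the barrow is still tipped by more than 35 degrees (angle between barrow's own z axis and vertical above 0.6 rad and x of cell0 in the frame of tray between -0.075 and 0.075 m and y of cell0 in the frame of tray between -0.08 and 0.08 m and z of each of cell0, cell1 in the frame of tray below 0.058 m and x of cell1 in the frame of tray between -0.075 and 0.075 m and y of cell1 in the frame of tray between -0.08 and 0.08 m), for 0.1 s.
3. the barrow is back down on its feet (angle between barrow's own z axis and vertical below 0.07 rad), for 0.2 s.
At the end, for the whole second after the job is handed in: Both batteries lie at rest in the tray (centres inside its walls, less than 58 mm above the desk); the barrow stands empty and still on its wheels and feet (within 4 degrees of upright), its origin within 70 mm of where it was at the start (x of cell0 in the frame of tray between -0.075 and 0.075 m and y of cell0 in the frame of tray between -0.08 and 0.08 m and z of each of cell0, cell1 in the frame of tray below 0.058 m and x of cell1 in the frame of tray between -0.075 and 0.075 m and y of cell1 in the frame of tray between -0.08 and 0.08 m and angle between barrow's own z axis and vertical below 0.07 rad and distance of barrow from where it was at the start of the episode below 0.07 m and linear speed of barrow below 0.03 m/s and linear speed of each of cell0, cell1 below 0.06 m/s); the robot touches nothing.
It fails at once if the barrow is dropped or flung (it turns faster than 3 rad/s) (angular speed of barrow above 3 rad/s).
It fails at once if the remote control, the mug or the book is moved by more than 30 mm (distance of any of remote, mug, book from where it was at the start of the episode above 0.03 m).
It also fails if it takes over 51 s, if anything falls off the work surface, if the arm or the gripper's body presses on something with over 40 N, if the wrist force passes 120 N, or if a joint passes its speed limit or range.

## Working session

There is one attempt and no reset: what is moved stays moved. The work goes in short steps, Python scripts to look and compute and a tool call to move; the robot and the scene stay as the last step left them, time stands still between calls to the robot, and variables do not carry over. Pictures are saved under pics/ and viewed, about 8 in all and at most 12, crops included, and the job is handed in when it is done.

Besides the shell and the picture viewer there is one more tool, called after "Request:" in YAML: its name, and indented under it one key for each argument. play_rows: Moves the arm, as the interface text tells. Its arguments: {"type":"object","properties":{"plan":{"type":"string"},"grip":{"type":"number"},"newtons":{"type":"number"}},"required":["plan"]}

```bash
mkdir -p pics; python3 - <<'E'
from rig import bot
import cv2,pickle
s=bot.state();print(s['clock'],s['tcp_pos'],s['orientation'],s['width'])
d={}
for n in("scene","side"):
    c=bot.camera(n);d[n]=c;cv2.imwrite(f"pics/{n}0.png",c["pixels"])
    print(n,c["rvec"],c["tvec"])
pickle.dump(d,open("c0.pkl","wb"))
E
```

```text
0.0 [0.15316739 0.60542399 0.2138858 ] [-3.14023368e+00  7.38106874e-07  2.89382337e+00] 0.09178802664050184
scene [ 0.72372714  2.50041398 -1.25918805] [ 0.47328792 -0.08393126  1.61424202]
side [ 2.0710202  -0.75066946  0.38674873] [-0.43459319  0.2631677   0.72894535]
```

View pics/scene0.png

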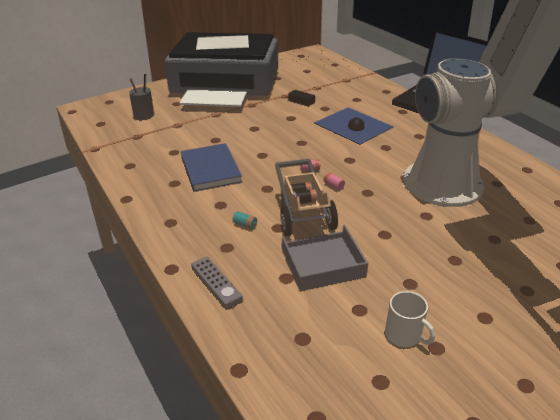

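View pics/side0.png

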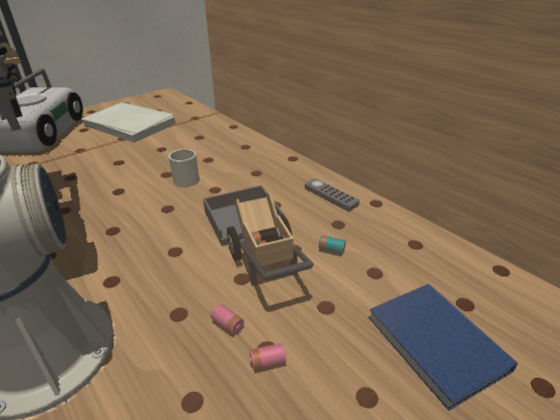

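The scene view shows the barrow near (305,200), the tray at (325,258) and a crossbar near (295,163). In the side view the crossbar runs from (263,277) to (310,265). I'll enlarge both to get exact points.

```bash
python3 - <<'E'
import cv2,pickle,numpy as np
d=pickle.load(open("c0.pkl","rb"))
a=d["scene"]["pixels"][150:290,265:375];b=d["side"]["pixels"][175:290,195:325]
A=cv2.resize(a,None,fx=4,fy=4,interpolation=3);cv2.imwrite("pics/ca.png",A)
B=cv2.resize(b,None,fx=5,fy=5,interpolation=3);cv2.imwrite("pics/cb.png",B)
E
```

```text
(no output)
```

View pics/ca.png

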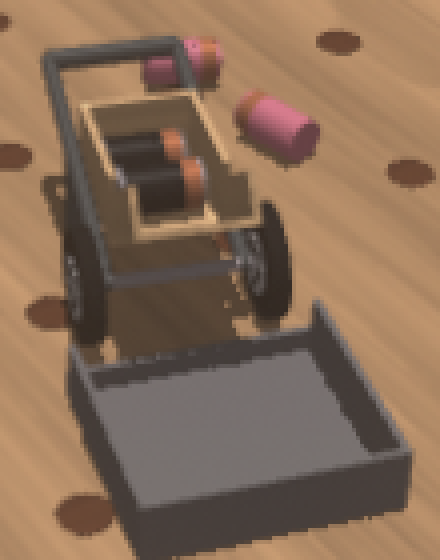

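View pics/cb.png

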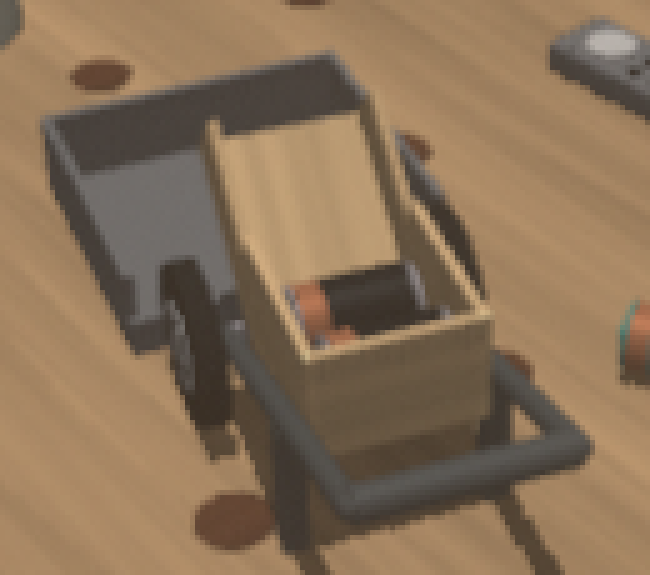

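The crops show the crossbar corners clearly: scene crop (50,55) and (182,45), side crop (350,497) and (580,447). The tub's rear corners and the tray corners are also clear. I'll fit both poses from these points.

```bash
cat > fit.py <<'E'
import cv2,pickle,numpy as np
from scipy.optimize import least_squares
d=pickle.load(open("c0.pkl","rb"))
sc=lambda u,v:((u+.5)/4-.5+265,(v+.5)/4-.5+150)
si=lambda u,v:((u+.5)/5-.5+195,(v+.5)/5-.5+175)
def proj(cam,P):
    c=d[cam];return cv2.projectPoints(np.array(P,float).reshape(-1,3),c["rvec"],c["tvec"],c["intrinsics"],c["dist"])[0][:,0]
def W(p,P):
    x,y,a=p;P=np.array(P,float);R=np.array([[np.cos(a),-np.sin(a),0],[np.sin(a),np.cos(a),0],[0,0,1]])
    return P@R.T+[x,y,0]
def fit(obs,n):
    f=lambda p:np.concatenate([(proj(c,W(p,[P]))[0]-m) for c,m,P in obs])
    best=min((least_squares(f,[.5,.2,a],loss="soft_l1") for a in np.arange(-3,3,1)),key=lambda r:r.cost)
    print(n,best.x.round(4),"deg",np.degrees(best.x[2]).round(1));print(f(best.x).reshape(-1,2).round(1).tolist());return best.x
B=fit([("scene",sc(50,55),(-.185,-.049,.1)),("scene",sc(182,45),(-.185,.049,.1)),
("scene",sc(80,104),(-.11,-.041,.11)),("scene",sc(195,92),(-.11,.041,.11)),
("side",si(350,497),(-.185,.049,.1)),("side",si(580,447),(-.185,-.049,.1)),
("side",si(305,358),(-.11,.041,.11)),("side",si(490,318),(-.11,-.041,.11))],"barrow")
T=fit([("scene",sc(140,558),(.08,-.085,0)),("scene",sc(408,510),(.08,.085,0)),("scene",sc(137,510),(.08,-.085,.045)),("scene",sc(410,455),(.08,.085,.045)),
("side",si(45,120),(.08,.085,.045)),("side",si(335,55),(.08,-.085,.045)),("side",si(138,352),(-.08,.085,0))],"tray")
a=B[2];print("crossbar",W(B,[[-.185,0,.1]]),"lip",W(B,[[.05,0,.115]]))
print("barrow in tray",np.array([[np.cos(T[2]),np.sin(T[2])],[-np.sin(T[2]),np.cos(T[2])]])@(B[:2]-T[:2]))
E
python3 fit.py
```

```text
barrow [ 0.4816 -0.0327  1.2076] deg 69.2
[[-1.1, 1.3], [-0.5, 0.2], [-0.8, -0.2], [-0.3, -0.5], [-2.4, 1.6], [-0.3, -0.2], [-0.6, -0.0], [0.4, -0.5]]
tray [ 0.5217  0.0945 -4.9921] deg -286.0
[[-0.9, 1.5], [-1.2, -0.7], [0.0, -0.3], [-0.0, -0.7], [-1.0, -1.1], [-0.4, -1.5], [-0.7, 0.4]]
crossbar [[ 0.41585503 -0.20566168  0.1       ]] lip [[0.49933384 0.01401146 0.115     ]]
barrow in tray [-0.13335802  0.00349385]
```

Poses agree: the barrow faces the tray within 5° and the wheel gap is about 13 mm. Next I move above the crossbar, then check with the wrist camera.

Request:
play_rows:
  plan: "0.05 -0.04 0.03 0;0.09 -0.08 0.03 0;0.13 -0.12 0.03 0;0.17 -0.16 0.03 0;0.2 -0.2 0.03 0;0.22 -0.25 0.03 -0.2;0.24 -0.3 0.03 -0.4;0.25 -0.35 0.03 -0.66;0.26 -0.4 0.03 -0.66;0.263 -0.45 0.03 -0.66;0.263 -0.5 0.03 -0.66;0.263 -0.55 0.03 -0.66"
  grip: 0.3
  newtons: 20

```text
clock: 1.6
tcp_pos: [0.4159, 0.0543, 0.2445]
orientation: [-3.142, 0.0, 2.779]
wrist_force: [1.2, 0.0, 0.5]
width: 0.0597
```

Request:
play_rows:
  plan: "0 -0.05 0 0;0 -0.1 0 0;0 -0.15 0 0;0 -0.2 0 0;0 -0.24 0 0;0 -0.26 0 0;0 -0.261 0 0;0 -0.261 0 0"

```text
clock: 2.6
tcp_pos: [0.416, -0.2045, 0.2443]
orientation: [3.141, -0.001, 2.778]
wrist_force: [-0.1, -0.6, -0.4]
width: 0.06
```

```bash
cat > wr.py <<'E'
import sys;from fit import *
from rig import bot
from scipy.spatial.transform import Rotation as Ro
s=bot.state();c=bot.camera("wrist");print(s["clock"],s["tcp_pos"],s["orientation"],s["width"],s["wrist_force"])
T=np.eye(4);T[:3,:3]=Ro.from_euler("xyz",s["orientation"]).as_matrix();T[:3,3]=s["tcp_pos"]
M=np.linalg.inv(T@c["hand_eye"]);c["rvec"]=cv2.Rodrigues(M[:3,:3])[0];c["tvec"]=M[:3,3];d["wrist"]=c
im=c["pixels"].copy()
for y in(-.049,0,.049):
    for dx in(-.008,.008):
        p=proj("wrist",W(B,[[-.185+dx,y,.1]]))[0];cv2.circle(im,tuple(int(v) for v in p.round()),2,(0,0,255),-1);print(y,dx,p.round(1))
cv2.imwrite("pics/"+sys.argv[1],im);pickle.dump(c,open("w.pkl","wb"))
E
python3 wr.py w1.png
```

```text
barrow [ 0.4816 -0.0327  1.2076] deg 69.2
[[-1.1, 1.3], [-0.5, 0.2], [-0.8, -0.2], [-0.3, -0.5], [-2.4, 1.6], [-0.3, -0.2], [-0.6, -0.0], [0.4, -0.5]]
tray [ 0.5217  0.0945 -4.9921] deg -286.0
[[-0.9, 1.5], [-1.2, -0.7], [0.0, -0.3], [-0.0, -0.7], [-1.0, -1.1], [-0.4, -1.5], [-0.7, 0.4]]
crossbar [[ 0.41585503 -0.20566168  0.1       ]] lip [[0.49933384 0.01401146 0.115     ]]
barrow in tray [-0.13335802  0.00349385]
2.6 [ 0.416023   -0.2044969   0.24434733] [ 3.14126635e+00 -6.93120048e-04  2.77835379e+00] 0.059991296667786666 [-0.06814353 -0.63712682 -0.39485479]
-0.049 -0.008 [268.7 238.5]
-0.049 0.008 [282.9 238.5]
0 -0.008 [268.4 196. ]
0 0.008 [283.1 196. ]
0.049 -0.008 [268.1 150.3]
0.049 0.008 [283.4 150.3]
```

View pics/w1.png

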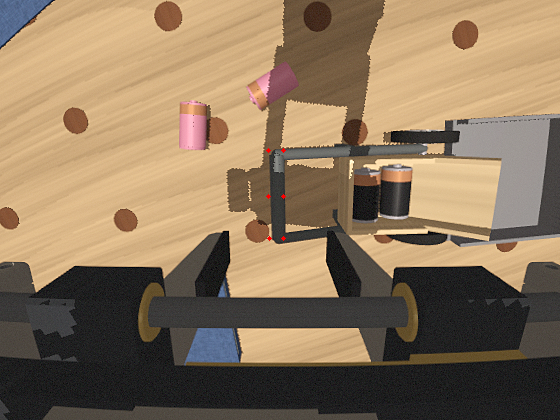

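The predicted bar lies within about 2 px of the real one (centre near (278,196)), and the fingers straddle it. Descend and grip.

Request:
play_rows:
  plan: "0 0 -0.04 0;0 0 -0.08 0;0 0 -0.11 0;0 0 -0.135 0;0 0 -0.15 0;0 0 -0.16 0;0 0 -0.163 0;0 0 -0.163 0"

```text
clock: 3.65
tcp_pos: [0.4166, -0.2052, 0.0819]
orientation: [-3.142, 0.001, 2.779]
wrist_force: [0.3, -0.4, 0.2]
width: 0.0596
```

Request:
play_rows:
  plan: "0 0 0 0;0 0 0 0;0 0 0 0;0 0 0 0;0 0 0 0;0 0 0 0"
  grip: -1
  newtons: 20

```text
clock: 4.4
tcp_pos: [0.4163, -0.205, 0.0816]
orientation: [3.142, -0.0, 2.779]
wrist_force: [-0.3, 0.7, 1.6]
width: 0.0151
```

```bash
python3 - <<'E'
import numpy as np
r=np.hypot(.185,.06);a0=np.arctan2(.06,-.185)
for h in(69.2,):
  c,s=np.cos(np.radians(h)),np.sin(np.radians(h))
  for t in range(0,73,3):
    a=a0-np.radians(t);f=r*np.cos(a)+.185;print(t,(f*c).round(4),(f*s).round(4),(r*np.sin(a)-.06).round(4))
E
```

```text
0 0.0 0.0 0.0
3 0.0012 0.0032 0.0096
6 0.0026 0.0068 0.019
9 0.0041 0.0109 0.0282
12 0.0059 0.0154 0.0372
15 0.0078 0.0204 0.0458
18 0.0098 0.0258 0.0542
21 0.012 0.0316 0.0623
24 0.0143 0.0378 0.0701
27 0.0168 0.0443 0.0774
30 0.0195 0.0512 0.0845
33 0.0222 0.0584 0.0911
36 0.0251 0.066 0.0973
39 0.028 0.0738 0.1031
42 0.0311 0.082 0.1084
45 0.0343 0.0903 0.1132
48 0.0376 0.0989 0.1176
51 0.0409 0.1077 0.1215
54 0.0443 0.1167 0.1249
57 0.0478 0.1258 0.1278
60 0.0513 0.135 0.1302
63 0.0549 0.1444 0.1321
66 0.0584 0.1538 0.1334
69 0.062 0.1633 0.1342
72 0.0657 0.1728 0.1345
```

Request:
play_rows:
  plan: "0.001 0.003 0.010 0;0.003 0.007 0.019 0;0.004 0.011 0.028 0;0.006 0.015 0.037 0;0.008 0.020 0.046 0;0.010 0.026 0.054 0;0.012 0.032 0.062 0;0.014 0.038 0.070 0;0.017 0.044 0.077 0;0.0195 0.051 0.0845 0;0.0195 0.051 0.0845 0;0.0195 0.051 0.0845 0"

```text
clock: 5.9
tcp_pos: [0.436, -0.1542, 0.1661]
orientation: [-3.142, 0.001, 2.779]
wrist_force: [-0.6, 0.0, -3.0]
width: 0.015
```

```bash
python3 - <<'E'
from rig import bot
import cv2,numpy as np
s=bot.state();print(s['clock'],s['tcp_pos'],s['width'],s['wrist_force'],s['torque'])
a=bot.camera("scene")["pixels"][130:290,245:385];b=bot.camera("side")["pixels"][160:290,190:330]
f=lambda x:cv2.resize(x,(400,450),interpolation=3)
cv2.imwrite("pics/t30.png",np.hstack([f(a),f(b)]))
E
```

```text
5.9 [ 0.43600656 -0.15416421  0.16612978] 0.015034163393525073 [-0.57259946  0.00847166 -2.97120324] [0.00407881 0.21186792 0.18314612]
```

View pics/t30.png

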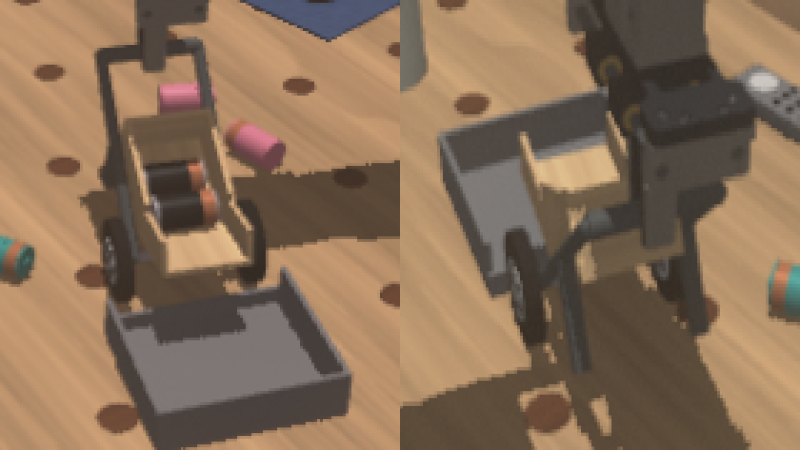

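Tipped about 30°, with both black cells still in the tub (about (175,195) in the view) and the wheels clear of the tray wall. Continue to 66°.

Request:
play_rows:
  plan: "0.003 0.007 0.0065 0;0.0055 0.015 0.013 0;0.0085 0.0225 0.0185 0;0.0115 0.031 0.024 0;0.015 0.039 0.0285 0;0.018 0.0475 0.033 0;0.0215 0.0565 0.037 0;0.025 0.0655 0.0405 0;0.028 0.0745 0.0435 0;0.032 0.084 0.0455 0;0.0355 0.093 0.0475 0;0.039 0.1025 0.049 0"

```text
clock: 7.5
tcp_pos: [0.4766, -0.0517, 0.2175]
orientation: [-3.142, 0.004, 2.779]
wrist_force: [-6.2, -2.3, 19.5]
width: 0.0156
```

Request:
play_rows:
  plan: "0 0 0 0;0 0 0 0;0 0 0 0;0 0 0 0;0 0 0 0;0 0 0 0;0 0 0 0;0 0 0 0"

```text
clock: 8.5
tcp_pos: [0.4765, -0.0517, 0.2174]
orientation: [3.141, 0.004, 2.779]
wrist_force: [-6.1, -1.9, 17.4]
width: 0.0158
```

```bash
cat > two.py <<'E'
from rig import bot
import cv2,numpy as np,sys
s=bot.state();print(s['clock'],s['tcp_pos'],s['width'],s['wrist_force'],s['torque'])
a=bot.camera("scene")["pixels"][130:290,245:385];b=bot.camera("side")["pixels"][160:290,190:330]
f=lambda x:cv2.resize(x,(400,450),interpolation=3)
cv2.imwrite("pics/"+sys.argv[1],np.hstack([f(a),f(b)]))
E
python3 two.py t66.png
```

```text
8.5 [ 0.47648608 -0.05170425  0.21743937] 0.015847361124159288 [-6.14642291 -1.88129629 17.4008815 ] [-0.32198839  1.14559433  0.33057246]
```

View pics/t66.png

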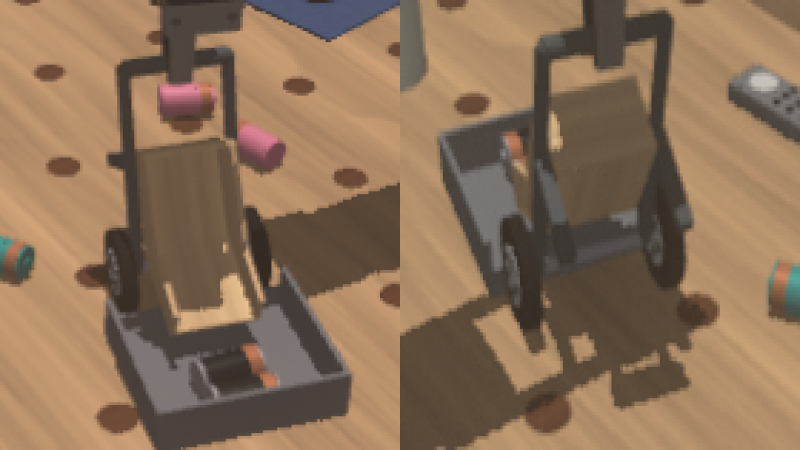

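Both cells lie in the tray against the far wall, with copper ends at (250,358) and (265,380), and the tub is empty. Lower along the same arc.

Request:
play_rows:
  plan: "-0.0035 -0.0095 -0.0005 0;-0.007 -0.019 -0.002 0;-0.0105 -0.028 -0.0045 0;-0.014 -0.037 -0.0075 0;-0.0175 -0.046 -0.011 0;-0.021 -0.055 -0.015 0;-0.024 -0.0635 -0.0195 0;-0.0275 -0.072 -0.0245 0;-0.0305 -0.08 -0.030 0;-0.0335 -0.088 -0.036 0;-0.036 -0.0955 -0.0425 0;-0.039 -0.1025 -0.049 0"

```text
clock: 10.1
tcp_pos: [0.436, -0.1547, 0.1657]
orientation: [3.142, 0.001, 2.779]
wrist_force: [-0.2, 0.2, -0.1]
width: 0.0153
```

Request:
play_rows:
  plan: "-0.0025 -0.007 -0.007 0;-0.005 -0.0135 -0.0145 0;-0.0075 -0.0195 -0.022 0;-0.0095 -0.0255 -0.030 0;-0.0115 -0.031 -0.0385 0;-0.0135 -0.036 -0.0475 0;-0.0155 -0.0405 -0.0565 0;-0.017 -0.0445 -0.0655 0;-0.018 -0.048 -0.075 0;-0.019 -0.0495 -0.080 0;-0.0195 -0.051 -0.0835 0;-0.0195 -0.051 -0.0845 0"

```text
clock: 11.6
tcp_pos: [0.4161, -0.205, 0.0814]
orientation: [3.142, -0.0, 2.779]
wrist_force: [-0.2, -0.8, -1.4]
width: 0.0154
```

Request:
play_rows:
  plan: "0 0 0 0;0 0 0 0;0 0 0 0;0 0 0 0"

```text
clock: 12.1
tcp_pos: [0.4163, -0.205, 0.0816]
orientation: [3.142, -0.0, 2.779]
wrist_force: [-0.9, -0.0, -1.2]
width: 0.0151
```

```bash
python3 two.py down.png
```

```text
12.1 [ 0.41625045 -0.2050277   0.08164183] 0.015113535150507184 [-0.86256225 -0.03738013 -1.16511586] [ 0.31349614 -0.06604222  0.15439608]
```

View pics/down.png

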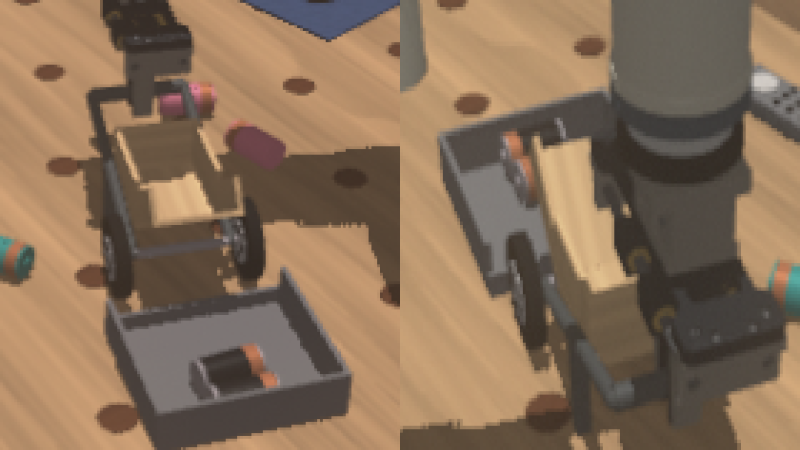

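The barrow is back in place with an empty tub, and both cells rest in the tray. The force reading suggests I am still carrying a little weight, so I'll settle 1 mm lower, release and rise.

Request:
play_rows:
  plan: "0 0 -0.0005 0;0 0 -0.001 0;0 0 -0.001 0;0 0 -0.001 0"

```text
clock: 12.7
tcp_pos: [0.4162, -0.2051, 0.0805]
orientation: [-3.142, -0.0, 2.779]
wrist_force: [-0.7, 0.5, -1.4]
width: 0.0153
```

Request:
play_rows:
  plan: "0 0 0 0;0 0 0 0;0 0 0 0;0 0 0 0;0 0 0 0;0 0 0 0;0 0 0.01 0;0 0 0.03 0;0 0 0.06 0;0 0 0.09 0;0 0 0.13 0;0 0 0.16 0"
  grip: 0.3

```text
clock: 14.2
tcp_pos: [0.4165, -0.2052, 0.243]
orientation: [-3.141, 0.002, 2.779]
wrist_force: [0.2, -0.7, 0.5]
width: 0.0596
```

Request:
play_rows:
  plan: "0 -0.03 0.03 0;0 -0.06 0.05 0;0 -0.1 0.05 0;0 -0.12 0.05 0;0 -0.12 0.05 0;0 -0.12 0.05 0;0 -0.12 0.05 0;0 -0.12 0.05 0"

```text
clock: 15.2
tcp_pos: [0.4164, -0.3244, 0.2906]
orientation: [3.142, -0.0, 2.779]
wrist_force: [-0.0, 0.3, -0.1]
width: 0.0595
```

```bash
python3 two.py end.png
```

```text
15.2 [ 0.41638721 -0.32440415  0.29063064] 0.05954451487504621 [-0.0122342   0.29551026 -0.08474248] [-1.16910277e-02  2.00546691e-05 -2.51221545e-03]
```

View pics/end.png

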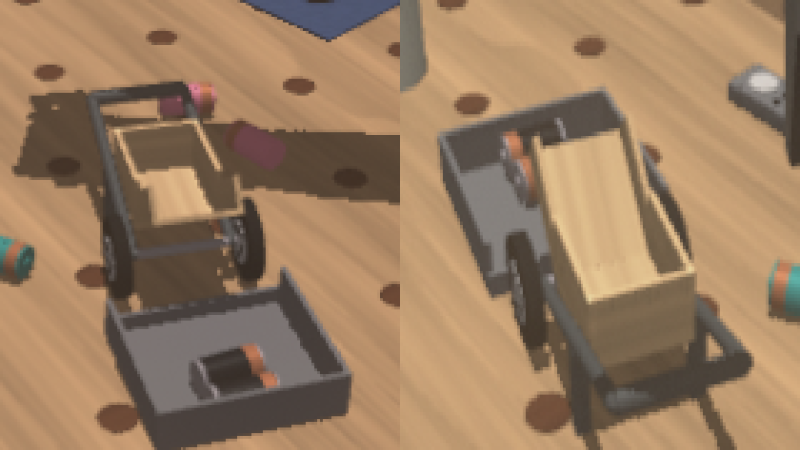

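The barrow stands empty on its feet at its starting place, both cells lie in the tray, and the gripper is clear. I'll hand it in.

```bash
python3 -c "
from rig import bot
print(bot.sign_off())"
```

```text
the job is handed in; nothing more can be done
None
```

I tipped the barrow by its crossbar to a commanded 66°, and both batteries rolled out into the tray. I then lowered it slowly along the same arc, let go and handed in at about 15 s; sign-off gave no verdict.

- **Last pictures:** both batteries lie still against the tray's far wall. The tub is empty, and the barrow stands on its wheels and feet where it started, by eye. The gripper is clear, with near-zero wrist force.
- **Tilt and batteries:** at about 30° both batteries were still in the tub. I took the tilt from the planned arc, not from a separate measurement.
- **Bystanders:** I sent the arm nowhere near the remote, mug or book. The final picture covers only part of the desk, so I did not measure their positions again.
- **Anything odd:** the wrist force rose to about 20 N at full tip, probably because my arc was slightly too low there. That is far below the 120 N limit, and it fell away as the barrow came down.

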